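# Open the reading frame over a control unit and hold it wide

### The job

On the reading frame that holds the opened engine control unit, squeeze the catch with the broad plates until it snaps open, then the catch with the narrow plates. Then take the hinged gate by its bar handle, swing it up past its detent until it stands at least square to its closed position, and finish with the gripper still holding it there by the handle. Leave everything else on the bench where it is.

Things in the scene. Friction and masses are not known exactly. Their poses are not given: they have to be found in the camera images.
- fixture: Reading frame fixed to the bench: aluminium base plate 250 (x) x 300 (y) x 14 mm with an opened control unit (green board) on it. Origin: centre of the plate's underside; z up, x roughly away from the robot. The gate's hinge lies along x at the +y side; the catches stand at the -y side, broad one at -x, narrow one at +x.
- catch_broad (a joint): The broad catch's sprung paddle, an upright steel plate 36 mm wide (along the fixture's x), 7 mm thick. Slide in m: 0 = shut, hook over the gate; grows as it is squeezed along the fixture's -y towards a fixed plate like it. About 8 N at first; past 0.006 it snaps over and stays at its stop, 0.012, by itself. The hook is clear beyond 0.009.
- catch_narrow (a joint): The narrow catch's sprung paddle, an upright steel plate 16 mm wide (along the fixture's x), 7 mm thick. Slide in m: 0 = shut, hook over the gate; grows as it is squeezed along the fixture's -y towards a fixed plate like it. About 8 N at first; past 0.006 it snaps over and stays at its stop, 0.012, by itself. The hook is clear beyond 0.009.
- catch_broad_pinch (a point): Fixed point midway between the two plates of the broad catch when shut, 108 mm above the bench, 17 mm below the plates' tops, at x -85, y -109 mm in the fixture's frame. Squeeze here along the fixture's y: 54 mm over the outside when shut, 42 mm squeezed home. On the +y side the hook reaches 80 mm above the bench: fingertips stay above that.
- catch_narrow_pinch (a point): Fixed point midway between the two plates of the narrow catch when shut, 108 mm above the bench, 17 mm below the plates' tops, at x 85, y -109 mm in the fixture's frame. Squeeze here along the fixture's y: 54 mm over the outside when shut, 42 mm squeezed home. On the +y side the hook reaches 80 mm above the bench: fingertips stay above that.
- gate (a joint): Hinge of the gate, an aluminium frame 210 x 180 x 10 mm lying flat over the board. Rad: 0 = closed, locked by the hooks; grows as its -y edge swings up and over to +y; 1.57 = upright; stop 1.9. Sprung, felt at the handle: about 6 N to climb the detent's hump near 0.3, almost none from 0.7 to 0.9, then a steady closing pull of about 4 N up to the stop. Let go wide, it falls shut.
- gate_hinge (a point): Point on the gate's hinge line, at its middle, 62 mm above the bench, 120 mm to +y of the fixture's origin.
- handle: The gate's handle: round black rubber sleeve 18 mm thick, 64 mm long along the fixture's x, turning freely on a steel bar that two 43 mm legs carry at its ends. Origin: middle of the sleeve's axis; closed, it is 107 mm above the bench, 200 mm to -y of and 45 mm above the hinge line. It swings with the gate. Pinched across from above, the gripper need not tilt: the bar turns in the sleeve.
- standoff: Bystander, leave alone: small brass stepped standoff, 20 mm across, 28 mm tall, standing loose on the frame's base plate between the two catches.
- screw_tray: Bystander, leave alone: grey plastic tray 100 x 70 x 22 mm lying beside the catches.
- unit_cover: Bystander, leave alone: flat ribbed aluminium cover 130 x 150 x 13 mm lying beyond the hinge.
- screwdriver: Bystander, leave alone: screwdriver lying on the bench.
- mouse: Bystander, leave alone: round black computer mouse, 66 mm across, 33 mm tall.
- cleaner_can: Bystander, leave alone: plain steel can, 52 mm across, 150 mm tall, standing.
- throttle: Bystander, leave alone: aluminium throttle body, 110 x 90 x 55 mm.

How it is judged:
On the way, in this order (a step that is already met when the one before it is completed fails the run):
1. the broad catch is squeezed open while the narrow one is still shut (value of joint catch_broad above 0.009 m and value of joint catch_narrow below 0.004 m), for 0.1 s.
2. the narrow catch is squeezed open too (value of joint each of catch_broad, catch_narrow above 0.009 m), for 0.1 s.
3. the gate is past its detent (value of joint gate above 0.7 rad), for 0.05 s.
At the end, for the whole second after the job is handed in: Both catches are open (over 9 mm), the gate stands at 1.45 rad (83 degrees) or more, at rest (under 0.15 rad/s), and the fingers hold it by the handle (more than 1 N) (all of step 2 and value of joint gate above 1.45 rad and velocity of joint gate between -0.15 and 0.15 rad/s and contact force between the fingers and handle above 1 N); the arm keeps its last pose, push and grip.
It fails at once if the narrow catch is opened while the broad one is still shut (value of joint catch_narrow above 0.007 m and value of joint catch_broad below 0.007 m).
It fails at once if a bystander is moved by more than 25 mm (distance of any of standoff, screw_tray, unit_cover, screwdriver, mouse, cleaner_can, throttle from where it was at the start of the episode above 0.025 m).
It also fails if it takes over 48 s, if anything falls off the work surface, if the arm or the gripper's body presses on something with over 40 N, if the wrist force passes 120 N, or if a joint passes its speed limit or range.

### The arm

A 7-joint arm with a two-finger parallel gripper is mounted at the origin on the work surface. World frame = base frame: x ahead of the robot, y to its left, z up, the work surface at z = 0. Lengths are in m, angles in rad, forces in N, time in s.
With the tool pointing down it reaches from about 0.4 to 0.85 m from the base axis. Payload 4.5 kg.
Tool frame: the origin (TCP) lies between the finger pads; the fingertips stand 11 mm ahead of it and the grasp point (between the pads) lies 8 mm behind it (r.nose_length is the distance from the TCP to the fingertips, in m); z points along the fingers, y is the line along which they close (so a half turn about z gives the same grasp; the last joint's range is limited). The gripper opens to 88 mm and grips with 3 to 60 N. Pads are 18 mm wide; open, the fingers measure 123 mm over their backs; the gripper's body (75 mm by 187 mm) begins 45 mm behind the grasp point.
Start: joints at [-1.311, 0.689, -0.195, 1.565, 0.157, 0.902, -0.215], TCP at [0.14, 0.609, 0.25] pointing down, gripper open.
Joint ranges: [-3.01, 3.01], [-0.46, 2.08], [-1.47, 1.51], [0.13, 2.56], [-1, 4.14], [0.04, 2.09], [-2.66, 2.66]. Speed limits (rad/s): [2.57, 2.57, 3.14, 3.14, 3.14, 3.14, 3.14].

### API

Orientations are given as a unit quaternion [x, y, z, w].
In Python, from plant import get_state, snapshot, camera_model, r gives the robot as it stands.
- The arm moves only by the shell command python3 -m inch 'ROWS' [FORCE]. ROWS is text: rows parted by semicolons, each of 7 numbers parted by spaces: the opening, from -1 (shut) to 1 (fully open), then the shift along the tool's x, y, z in m, then the turn, a rotation vector about the tool's x, y, z in rad. A call has 1 to 20 rows; each row shifts and turns the commanded pose from where the row before left it, along the tool's axes as they then stand; what a row does not reach is not made up. A row lasts 1/12 s, in which the tool goes at most 41.7 mm and 7.16 degrees, less where a joint would pass 70% of its speed; a pose out of reach is approached as far as the arm can. A call is refused whole if a number of a shift passes 0.0417 or a number of a turn 0.125, either way. A call with a gripper value outside its range is refused whole. The fingers move at their own pace and stop on an object; FORCE is the grip in N (left out, the last holds). Time passes only in rows, so rows that do not move let the fingers close. It gives the time, the measured TCP pose, the force, the opening and the grip force at its end, in the units of the state.
- get_state(): the state, without advancing time (a new reading comes with each control period).
- snapshot(name): name is "side" or "top" or "wrist"; returns (picture, depth): 384x512x3 uint8, red, green, blue; 384x512 float32, m along the optical axis (not along the pixel's ray), 0 where there is no reading.
- camera_model(name): a dict with "intrinsics" (3x3 intrinsics, pixels), "dist" ([k1, k2, p1, p2, k3] as OpenCV has them; the pictures are not rectified), "view" (4x4, takes a point from world to camera coordinates). Camera axes: x right, y down, z forward; pixel columns grow to the right and rows downward; lengths in m; the calibration is good to about 2 mm. A picture is of the moment at which its call begins: read the wrist's pose just before it. camera_model takes no time and is no camera call; for the wrist camera it gives the pose at the moment of the call.
- r.finish_job(): hands the job in; it is judged then, once.
The state is a dict: "clock": time; "q": joint angles; "qd": joint speeds; "joint_torque": joint torques, N m; "tool_pos": TCP position; "eef_rot": TCP orientation; "contact_force": force on the tool from outside, world axes, zero at the start; "moment": the same for the moment, N m; "opening": opening from 0.0 (shut) to 1.0 (fully open); "finger_force": force on a finger pad.
Only numpy, scipy, OpenCV 4.12 (cv2) and the standard library are available. Lean on these libraries where they do the work, as an engineer would, in place of code of your own. Each camera call takes 0.05 s, during which the arm holds its last target. There are 200 camera calls.

## Working session

There is one attempt and no reset: what is moved stays moved. The work goes in short steps, Python scripts to look and compute and a shell command to move; the robot and the scene stay as the last step left them, time stands still between calls to the robot, and variables do not carry over. Pictures are saved under pics/ and viewed, at most 10 in all, crops included, and the job is handed in when it is done.

```bash
mkdir -p pics; ls
python3 - <<'E'
from plant import *
import cv2,numpy as np
s=get_state();print(s['clock'],s['tool_pos'],s['eef_rot'],s['opening'],r.nose_length)
for n in ('side','top'):
    p,d=snapshot(n);cv2.imwrite(f'pics/{n}0.png',cv2.resize(p[:,:,::-1],(800,600),interpolation=cv2.INTER_CUBIC));np.save(f'{n}0.npy',d)
    c=camera_model(n);print(n,c)
E
```

```text
pics
0.0 [0.1398019  0.60854435 0.24890978] [ 1.12567698e-01  9.93643644e-01 -9.05415668e-04 -3.99390286e-05] 1.0040755731939686 0.011
side {'intrinsics': array([[497.13288068,   0.        , 255.96960254],
       [  0.        , 497.13288068, 188.02926052],
       [  0.        ,   0.        ,   1.        ]]), 'dist': array([-0.17244368,  0.        ,  0.        ,  0.        ,  0.        ]), 'view': array([[ 0.97958558, -0.20093396, -0.0061344 , -0.51275861],
       [-0.15641158, -0.74265237, -0.65115503,  0.12687216],
       [ 0.12628343,  0.63882157, -0.75891996,  1.46643022],
       [ 0.        ,  0.        ,  0.        ,  1.        ]])}
top {'intrinsics': array([[486.13817796,   0.        , 258.1779529 ],
       [  0.        , 486.13817796, 194.39117887],
       [  0.        ,   0.        ,   1.        ]]), 'dist': array([-0.13223751,  0.        ,  0.        ,  0.        ,  0.        ]), 'view': array([[ 4.01725554e-03, -9.99991288e-01, -1.13380992e-03,
        -1.42328195e-02],
       [-9.90025265e-01, -3.81753398e-03, -1.40838211e-01,
         5.37713741e-01],
       [ 1.40832655e-01,  1.68828354e-03, -9.90031976e-01,
         1.51439022e+00],
       [ 0.00000000e+00,  0.00000000e+00,  0.00000000e+00,
         1.00000000e+00]])}
```

View pics/top0.png

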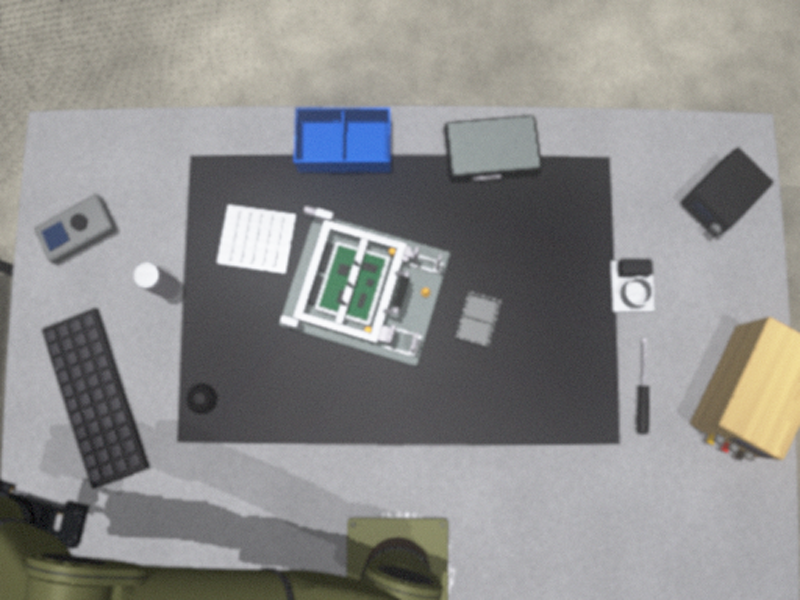

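View pics/side0.png

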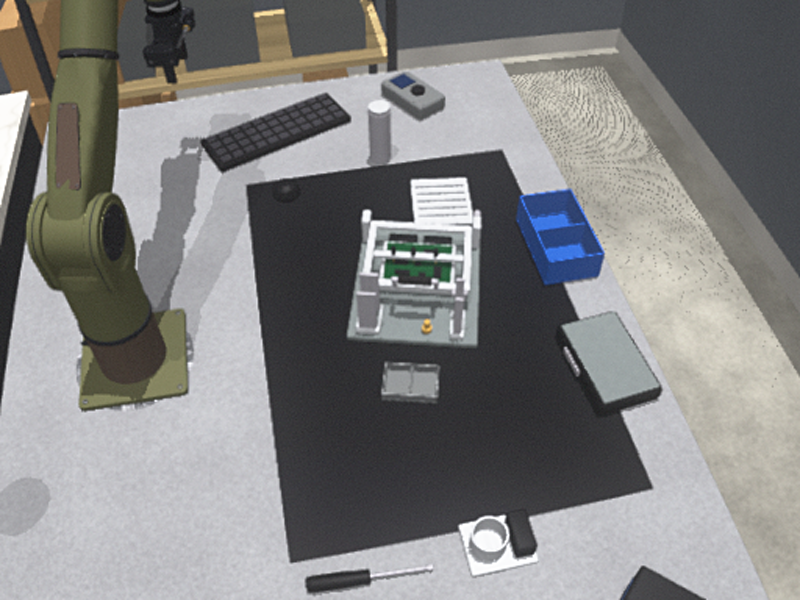

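The top view shows the fixture around (367,291), turned about −15°. Its broad catch is near (400,342), the narrow one near (430,262), and the handle is the black bar near (400,297). In the side view the broad catch is at (368,300) and the narrow one at (460,305). I'll enlarge both views next.

Run:
```python
import cv2,numpy as np
a=cv2.imread('pics/top0.png');b=cv2.imread('pics/side0.png')
# crops: top x270-460,y200-370 x4 ; side 340-490 x 200-350 x4
A=cv2.resize(a[205:370,265:465],(800,660))[:600];cv2.imwrite('pics/topc.png',cv2.resize(a[205:370,265:465],(720,594)))
cv2.imwrite('pics/sidec.png',cv2.resize(b[200:350,340:490],(600,600),interpolation=cv2.INTER_CUBIC))
```

```text
(no output)
```

View pics/topc.png

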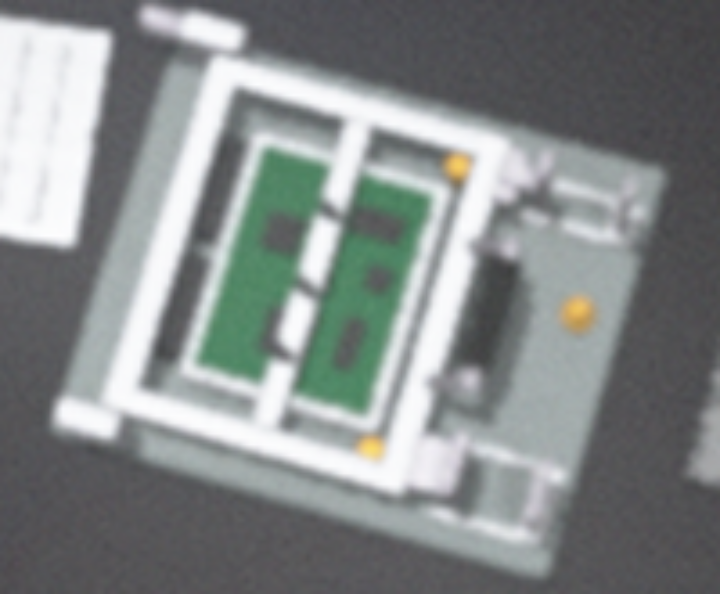

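View pics/sidec.png

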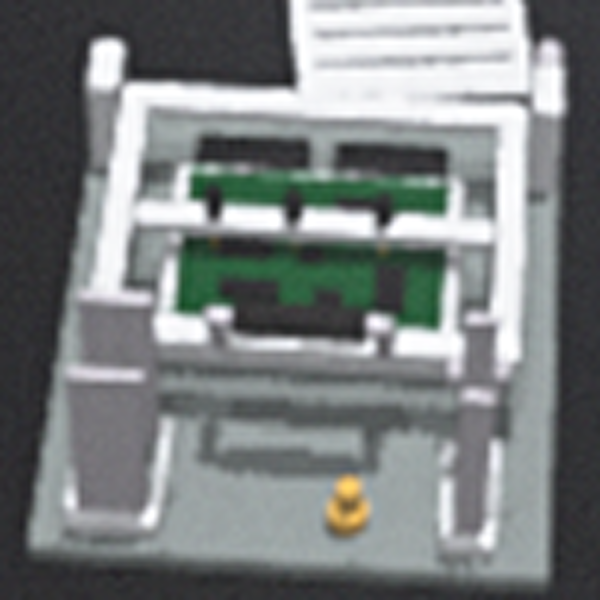

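The top crop shows the plate's −y corners at (663,170) and (545,575), and the handle at (490,312). In the side crop the corners are at (28,550) and (550,580). The tops of the broad plates are at (113,371) and (115,297), those of the narrow plates at (478,394) and (480,317), and the handle is at (298,318).

```bash
cat > h.py <<'E'
import numpy as np,cv2
from plant import *
from scipy.optimize import least_squares
from scipy.spatial.transform import Rotation as R
def proj(P,c):
    V=c['view'];return cv2.projectPoints(np.atleast_2d(P).astype(float),cv2.Rodrigues(V[:3,:3])[0],V[:3,3],c['intrinsics'],c['dist'])[0][:,0]
def f2w(p,F): # F=[x,y,yaw]
    c,s=np.cos(p[2] if 0 else F[2]),np.sin(F[2]);p=np.atleast_2d(p)
    return np.c_[F[0]+c*p[:,0]-s*p[:,1],F[1]+s*p[:,0]+c*p[:,1],p[:,2]]
E
python3 - <<'E'
from h import *
T=[((663,170),(.125,-.15,.014)),((545,575),(-.125,-.15,.014)),((490,312),(0,-.08,.112))]
S=[((28,550),(-.125,-.15,.014)),((550,580),(.125,-.15,.014)),((113,371),(-.085,-.1325,.125)),((115,297),(-.085,-.0855,.125)),((478,394),(.085,-.1325,.125)),((480,317),(.085,-.0855,.125)),((298,318),(0,-.08,.107))]
def raw(px,o,k): return (np.array(o)+np.array(px)/k+.5)/1.5625-.5
ct,cs=camera_model('top'),camera_model('side')
ut=np.array([raw(p,(265,205),3.6) for p,_ in T]);us=np.array([raw(p,(340,200),4) for p,_ in S])
Pt=np.array([q for _,q in T]);Ps=np.array([q for _,q in S])
f=lambda F:np.r_[(proj(f2w(Pt,F),ct)-ut).ravel(),(proj(f2w(Ps,F),cs)-us).ravel()]
o=least_squares(f,[.5,.05,-.25]);F=o.x;print(F,np.degrees(F[2]));print(o.fun.reshape(-1,2).round(1))
for n,sl in(('top',slice(0,6)),('side',slice(6,None))):
  g=least_squares(lambda F:f(F)[sl],F);print(n,g.x)
np.save('F.npy',F)
print('depth handle', )
for n,p in(('broad',(-.085,-.109,.108)),('narrow',(.085,-.109,.108)),('handle',(0,-.08,.107)),('hinge',(0,.12,.062)),('upright',(0,.165,.262))):
  w=f2w(p,F)[0];print(n,w.round(4),np.hypot(*w[:2]).round(3))
s=get_state();print(R.from_quat(s['eef_rot']).as_matrix().round(3), s['tool_pos'])
E
```

```text
[ 0.5733139   0.0712243  -0.27955211] -16.01715633553076
[[ 0.1 -0.2]
 [-0.1  1.1]
 [-0.5  0.1]
 [ 0.  -0.4]
 [ 0.3 -0.3]
 [-1.1  0.3]
 [ 0.3 -0.1]
 [ 0.5 -0. ]
 [ 0.6 -0.1]
 [ 0.4  0.8]]
top [ 0.57454566  0.07069208 -0.28088279]
side [ 0.57294882  0.07145542 -0.27952512]
depth handle
broad [ 0.4615 -0.0101  0.108 ] 0.462
narrow [ 0.6249 -0.057   0.108 ] 0.628
handle [ 0.5512 -0.0057  0.107 ] 0.551
hinge [0.6064 0.1866 0.062 ] 0.634
upright [0.6188 0.2298 0.262 ] 0.66
[[-0.975  0.224 -0.   ]
 [ 0.224  0.975 -0.002]
 [-0.    -0.002 -1.   ]] [0.13986581 0.60860798 0.24900298]
```

The fit agrees to about 1–2 mm, and the two cameras agree with each other. With tool y along the fixture's y, tool x is −fixture x. I'll turn 0.0537 rad, then move above the broad catch. I'm biasing 5 mm to −y, so the moving paddle takes the squeeze before the fixed plate does.

```bash
python3 -m inch '1 0 0 0 0 0 0.0537; 1 -.035 -.02 0 0 0 0; 1 -.035 -.02 0 0 0 0; 1 -.035 -.02 0 0 0 0; 1 -.035 -.02 0 0 0 0; 1 -.035 -.02 0 0 0 0; 1 -.035 -.02 0 0 0 0; 1 -.035 -.02 0 0 0 0; 1 -.035 -.02 0 0 0 0; 1 -.02 -.035 0 0 0 0; 1 -.02 -.035 0 0 0 0; 1 -.02 -.035 0 0 0 0; 1 -.02 -.035 0 0 0 0; 1 -.02 -.035 0 0 0 0; 1 -.02 -.035 0 0 0 0; 1 -.02 -.035 0 0 0 0; 1 -.02 -.035 0 0 0 0; 1 -.02 -.035 0 0 0 0; 1 -.02 -.035 0 0 0 0' 25
cat >> h.py <<'E'
def where(p,F=None,img=None):
    "tool-axis shift from here to fixture point p; tool yaw error"
    F=np.load('F.npy') if F is None else F
    s=get_state();M=R.from_quat(s['eef_rot']).as_matrix()
    fy=np.array([-np.sin(F[2]),np.cos(F[2]),0])
    print('t',round(s['clock'],2),'tcp',s['tool_pos'].round(4),'shift',(M.T@(f2w(p,F)[0]-s['tool_pos'])).round(4),'fy,down in tool',(M.T@fy).round(4),(M.T@[0,0,-1]).round(4),'F',np.round(s['contact_force'],1),'open',round(float(s['opening']),3),s['finger_force'])
E
python3 -c "
from h import *
where((-.085,-.114,.103))
p,d=snapshot('wrist');cv2.imwrite('pics/w1.png',p[:,:,::-1])
F=np.load('F.npy');c=camera_model('wrist');print(proj(f2w([(-.067,-.0855,.125),(-.103,-.0855,.125),(-.067,-.1325,.125),(-.103,-.1325,.125),(0,-.08,.107)],F),c).round(0))
"
```

```text
clock: 1.68
tool_pos: [0.4605, -0.0155, 0.2496]
eef_rot: [0.139, 0.99, 0.0, -0.0]
contact_force: [0.2, 0.8, -0.1]
opening: 1.002
finger_force: 0.0
t 1.68 tcp [ 0.4605 -0.0155  0.2496] shift [0.0004 0.0005 0.1466] fy,down in tool [-2.e-04  1.e+00 -0.e+00] [-4.e-04  0.e+00  1.e+00] F [ 0.2  0.8 -0.1] open 1.002 0.0
[[303. 204.]
 [304. 165.]
 [252. 204.]
 [251. 166.]
 [304. 260.]]
```

View pics/w1.png

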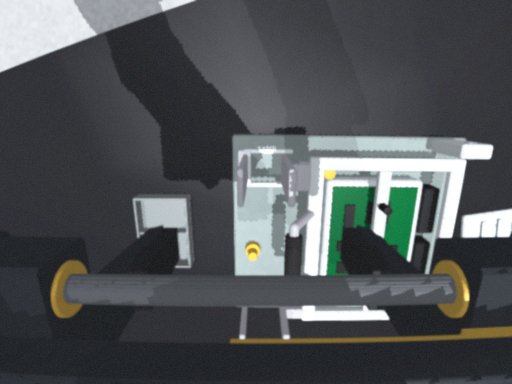

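The wrist view shows the broad plates at about u=243 and 290, v 157–204. The fit predicts 252 and 303, so I'll overlay the predictions on an enlarged crop before descending.

```bash
python3 -c "
from h import *
p=cv2.imread('pics/w1.png');F=np.load('F.npy');c=camera_model('wrist')
np.set_printoptions(suppress=True)
print(c['view'].round(4),np.linalg.inv(c['view'])[:3,3],c['intrinsics'].round(1),c['dist'])
k=4;o=(215,120)
im=cv2.resize(p[120:270,215:415],None,fx=k,fy=k,interpolation=cv2.INTER_CUBIC)
for q in [(-.067,-.0855,.125),(-.103,-.0855,.125),(-.067,-.1325,.125),(-.103,-.1325,.125),(-.125,-.15,.014),(-.125,.15,.014),(-.032,-.08,.107),(-.105,.12,.067)]:
    u=proj(f2w(q,F),c)[0];cv2.drawMarker(im,tuple(int(k*(a-b+.5)) for a,b in zip(u,o)),(0,0,255),0,14,2)
cv2.imwrite('pics/w1c.png',im)
"
```

```text
[[ 0.2897  0.9571 -0.005  -0.1075]
 [ 0.9222 -0.2777  0.2691 -0.4694]
 [ 0.2561 -0.0826 -0.9631  0.2676]
 [ 0.      0.      0.      1.    ]] [ 0.3955277  -0.00538331  0.3834442 ] [[294.8   0.  259.5]
 [  0.  294.8 193.1]
 [  0.    0.    1. ]] [-0.05429054  0.          0.          0.          0.        ]
```

View pics/w1c.png

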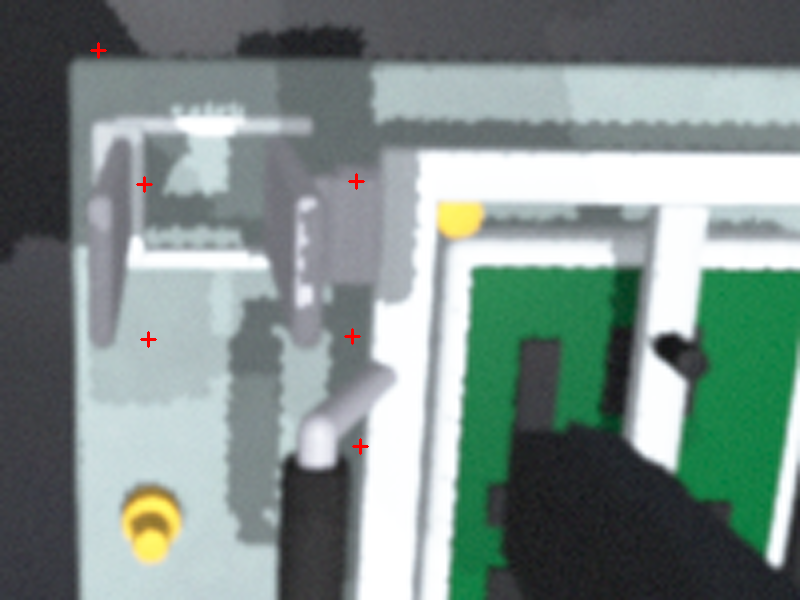

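The offset behaves like a pure shift of about 9 mm along the fixture's y. I'll check whether the arm was still moving, then take a fresh picture at rest.

```bash
python3 -m inch '1 0 0 0 0 0 0; 1 0 0 0 0 0 0' >/dev/null; python3 -c "
from h import *
where((-.085,-.114,.103))
c=camera_model('wrist');p,d=snapshot('wrist')
where((-.085,-.114,.103))
print(np.linalg.inv(c['view'])[:3,3])
F=np.load('F.npy')
# detect shift between pictures
a=cv2.cvtColor(cv2.imread('pics/w1.png'),6)[100:230,200:420];b=cv2.cvtColor(p[:,:,::-1].copy(),6)[100:230,200:420]
print(cv2.phaseCorrelate(a.astype(np.float32),b.astype(np.float32)))
cv2.imwrite('pics/w2.png',p[:,:,::-1])
# depth-based world points, in fixture frame
K=c['intrinsics'];Vi=np.linalg.inv(c['view'])
vv,uu=np.mgrid[0:384,0:512];n=cv2.undistortPoints(np.c_[uu.ravel(),vv.ravel()].astype(np.float32)[:,None],K,c['dist'])[:,0]
z=d.ravel();P=np.c_[n*z[:,None],z]@Vi[:3,:3].T+Vi[:3,3]
co,si=np.cos(F[2]),np.sin(F[2]);q=P[:,:2]-F[:2];f=np.c_[co*q[:,0]+si*q[:,1],-si*q[:,0]+co*q[:,1],P[:,2]]
f=f[z>0]
for nm,m in(('plate tops',(f[:,2]>.118)&(f[:,2]<.13)&(f[:,0]<-.05)&(f[:,0]>-.12)&(f[:,1]<-.06)),('handle',(f[:,2]>.108)&(f[:,2]<.12)&(abs(f[:,0])<.05)&(abs(f[:,1]+.08)<.03))):
  g=f[m];print(nm,len(g),g.mean(0) if len(g) else '',np.percentile(g,[2,98],axis=0).round(4) if len(g) else '')
  if nm[0]=='p': 
    for h in(g[g[:,1]>-.115],g[g[:,1]<-.115]): print(len(h),h.mean(0).round(4))
"
```

```text
t 1.9 tcp [ 0.4604 -0.0139  0.2495] shift [-1.000e-04 -1.100e-03  1.465e-01] fy,down in tool [2.e-03 1.e+00 3.e-04] [-7.e-04 -3.e-04  1.e+00] F [ 0.4  0.6 -0.2] open 1.002 0.0
t 1.95 tcp [ 0.4603 -0.0125  0.2495] shift [-0.0007 -0.0025  0.1465] fy,down in tool [-1.e-03  1.e+00  8.e-04] [-8.e-04 -8.e-04  1.e+00] F [ 0.3  0.5 -0.3] open 0.999 0.0
[0.39389561 0.00486941 0.38378097]
((-0.5811632002688043, 0.7928300573814795), 0.9556535896332666)
plate tops 560 [-0.08725717 -0.10683286  0.12389133] [[-0.1037 -0.1354  0.1202]
 [-0.0697 -0.0819  0.1256]]
305 [-0.0869 -0.0854  0.1239]
255 [-0.0877 -0.1325  0.1239]
handle 743 [-0.01738931 -0.08060492  0.11293548] [[-0.0437 -0.0883  0.1084]
 [ 0.0068 -0.0723  0.1159]]
```

At rest everything agrees: the plates measure y −85.4 and −132.5 mm, exactly as expected, and x −87. Descending and squeezing the broad catch.

```bash
python3 -m inch '1 0 0 .03 0 0 0; 1 0 0 .03 0 0 0; 1 0 0 .03 0 0 0; 1 0 0 .03 0 0 0; 1 0 0 .0265 0 0 0; 1 0 0 0 0 0 0; 1 0 0 0 0 0 0'; python3 -m inch '.3 0 0 0 0 0 0; .3 0 0 0 0 0 0; .3 0 0 0 0 0 0; .15 0 0 0 0 0 0; .05 0 0 0 0 0 0; 0 0 0 0 0 0 0; -.03 0 0 0 0 0 0; -.03 0 0 0 0 0 0; -.03 0 0 0 0 0 0; -.03 0 0 0 0 0 0' 25;python3 -c "
from h import *
where((-.085,-.114,.103))"
```

```text
clock: 2.53
tool_pos: [0.4597, -0.0114, 0.1027]
eef_rot: [0.137, 0.991, 0.0, -0.002]
contact_force: [-0.3, 0.1, 0.8]
opening: 0.999
finger_force: 0.0
clock: 3.37
tool_pos: [0.4604, -0.015, 0.1034]
eef_rot: [0.14, 0.99, -0.001, -0.0]
contact_force: [-0.0, -6.0, 3.7]
opening: 0.482
finger_force: 2.6
t 3.37 tcp [ 0.4604 -0.015   0.1034] shift [ 0.0003 -0.      0.0004] fy,down in tool [ 0.0018  1.     -0.0018] [1.0e-04 1.8e-03 1.0e+00] F [-0.  -6.   3.7] open 0.482 2.6324692368507385
```

The opening is 42.4 mm, so the broad catch is squeezed home. Now I'll open, rise and move to the narrow one, checking by depth.

```bash
python3 -m inch '1 0 0 0 0 0 0; 1 0 0 0 0 0 0; 1 0 0 0 0 0 0; 1 0 0 0 0 0 0; 1 0 0 0 0 0 0; 1 0 0 0 0 0 0; 1 0 0 -.03 0 0 0; 1 0 0 -.03 0 0 0; 1 0 0 -.03 0 0 0; 1 -.034 0 -.01 0 0 0; 1 -.034 0 0 0 0 0; 1 -.034 0 0 0 0 0; 1 -.034 0 0 0 0 0; 1 -.034 0 0 0 0 0; 1 0 0 0 0 0 0; 1 0 0 0 0 0 0; 1 0 0 0 0 0 0'
cat >> h.py <<'E'
def pts(name='wrist'):
    "depth picture as points in the fixture frame"
    F=np.load('F.npy');c=camera_model(name);p,d=snapshot(name);Vi=np.linalg.inv(c['view'])
    vv,uu=np.mgrid[0:384,0:512];n=cv2.undistortPoints(np.c_[uu.ravel(),vv.ravel()].astype(np.float32)[:,None],c['intrinsics'],c['dist'])[:,0]
    z=d.ravel();P=np.c_[n*z[:,None],z]@Vi[:3,:3].T+Vi[:3,3]
    co,si=np.cos(F[2]),np.sin(F[2]);q=P[:,:2]-F[:2]
    return p,np.c_[co*q[:,0]+si*q[:,1],-si*q[:,0]+co*q[:,1],P[:,2]][z>0]
def tops(f,x):
    g=f[(f[:,2]>.119)&(f[:,2]<.13)&(abs(f[:,0]-x)<.03)&(f[:,1]<-.06)&(f[:,1]>-.15)]
    for h in(g[g[:,1]>-.115],g[g[:,1]<-.115]): print('tops at x',x,len(h),h.mean(0).round(4) if len(h) else '')
E
python3 -c "
from h import *
where((.085,-.114,.103))
p,f=pts();cv2.imwrite('pics/w3.png',p[:,:,::-1]);tops(f,-.085);tops(f,.085)
where((.085,-.114,.103))
p,f=pts('side');tops(f,-.085);tops(f,.085)"
```

```text
clock: 4.78
tool_pos: [0.6227, -0.0599, 0.2026]
eef_rot: [0.139, 0.99, 0.0, -0.001]
contact_force: [0.0, 1.1, 0.1]
opening: 1.003
finger_force: 0.0
t 4.78 tcp [ 0.6227 -0.0599  0.2026] shift [-0.0016 -0.0016  0.0996] fy,down in tool [-5.e-04  1.e+00 -2.e-04] [-2.4e-03  2.0e-04  1.0e+00] F [0.  1.1 0.1] open 1.003 0.0
tops at x -0.085 0 
tops at x -0.085 0 
tops at x 0.085 194 [ 0.0831 -0.0867  0.1236]
tops at x 0.085 172 [ 0.0829 -0.1336  0.1234]
t 4.83 tcp [ 0.6224 -0.0597  0.2028] shift [-0.0019 -0.0017  0.0998] fy,down in tool [-1.1e-03  1.0e+00 -3.0e-04] [-2.3e-03  3.0e-04  1.0e+00] F [ 0.2  0.4 -0.6] open 1.001 0.0
tops at x -0.085 35 [-0.0858 -0.0993  0.124 ]
tops at x -0.085 35 [-0.088  -0.1345  0.1232]
tops at x 0.085 0 
tops at x 0.085 15 [ 0.0819 -0.1352  0.1236]
```

The side depth shows the broad paddle now at y −99 mm, about 12 mm in, so it is open. The narrow catch is where I expected it. Descending on it now.

```bash
python3 -m inch '1 0 0 .03 0 0 0; 1 0 0 .03 0 0 0; 1 0 0 .025 0 0 0; 1 0 0 .0145 0 0 0; 1 0 0 0 0 0 0; .3 0 0 0 0 0 0; .3 0 0 0 0 0 0; .3 0 0 0 0 0 0; .15 0 0 0 0 0 0; .05 0 0 0 0 0 0; 0 0 0 0 0 0 0; -.03 0 0 0 0 0 0; -.03 0 0 0 0 0 0; -.03 0 0 0 0 0 0; -.03 0 0 0 0 0 0' 25;python3 -c "
from h import *
where((.085,-.114,.103))"
```

```text
clock: 6.13
tool_pos: [0.6238, -0.063, 0.1039]
eef_rot: [0.14, 0.99, -0.002, 0.0]
contact_force: [-0.3, -6.2, 4.4]
opening: 0.484
finger_force: 2.7
t 6.13 tcp [ 0.6238 -0.063   0.1039] shift [0.0005 0.0011 0.0009] fy,down in tool [ 0.0018  1.     -0.0032] [5.0e-04 3.2e-03 1.0e+00] F [-0.3 -6.2  4.4] open 0.484 2.735443253768608
```

The opening is 42.6 mm, so the narrow catch is home too. Next I'll release, rise and move above the handle.

```bash
python3 -m inch '1 0 0 0 0 0 0; 1 0 0 0 0 0 0; 1 0 0 0 0 0 0; 1 0 0 0 0 0 0; 1 0 0 0 0 0 0; 1 0 0 0 0 0 0; 1 0 0 -.03 0 0 0; 1 0 0 -.03 0 0 0; 1 0 0 -.03 0 0 0; 1 .03 .012 -.01 0 0 0; 1 .03 .012 0 0 0 0; 1 .025 .01 0 0 0 0; 1 0 0 0 0 0 0; 1 0 0 0 0 0 0; 1 0 0 0 0 0 0'
python3 -c "
from h import *
where((0,-.08,.099))
p,f=pts();cv2.imwrite('pics/w4.png',p[:,:,::-1]);tops(f,.085)
m=(f[:,2]>.106)&(f[:,2]<.12)&(abs(f[:,0])<.05)&(abs(f[:,1]+.08)<.03);print(m.sum(),f[m].mean(0),np.percentile(f[m],[2,98],axis=0))
p,f=pts('side');tops(f,-.085);tops(f,.085)
where((0,-.08,.099))"
```

```text
clock: 7.38
tool_pos: [0.5525, -0.0047, 0.2039]
eef_rot: [0.139, 0.99, -0.0, 0.001]
contact_force: [0.1, -0.3, 0.1]
opening: 0.999
finger_force: 0.0
t 7.38 tcp [ 0.5525 -0.0047  0.2039] shift [ 0.0011 -0.0012  0.1049] fy,down in tool [ 3.e-04  1.e+00 -1.e-04] [1.3e-03 1.0e-04 1.0e+00] F [ 0.1 -0.3  0.1] open 0.999 0.0
tops at x 0.085 0 
tops at x 0.085 0 
2038 [-0.00458929 -0.08018394  0.1127087 ] [[-0.04328476 -0.08884669  0.10679714]
 [ 0.03870678 -0.07187101  0.11612556]]
tops at x -0.085 35 [-0.0867 -0.099   0.1234]
tops at x -0.085 35 [-0.089  -0.1341  0.1227]
tops at x 0.085 15 [ 0.0817 -0.1004  0.123 ]
tops at x 0.085 17 [ 0.0822 -0.1362  0.1242]
t 7.48 tcp [ 0.5528 -0.0053  0.2036] shift [ 0.0015 -0.0008  0.1046] fy,down in tool [ 1.7e-03  1.0e+00 -1.0e-04] [1.1e-03 1.0e-04 1.0e+00] F [ 0.7 -0.1  0.2] open 1.001 0.0
```

Both paddles sit at y −99 to −100 mm, so both are open. The handle is at y −80 mm with its top at 116 mm. Descending to grasp it.

```bash
python3 -m inch '1 0 0 .03 0 0 0; 1 0 0 .03 0 0 0; 1 0 0 .03 0 0 0; 1 0 0 .0145 0 0 0; 1 0 0 0 0 0 0; -.2 0 0 0 0 0 0; -.2 0 0 0 0 0 0; -.2 0 0 0 0 0 0; -.4 0 0 0 0 0 0; -1 0 0 0 0 0 0; -1 0 0 0 0 0 0; -1 0 0 0 0 0 0; -1 0 0 0 0 0 0; -1 0 0 0 0 0 0; -1 0 0 0 0 0 0' 40
python3 -c "
from h import *
where((0,-.08,.099))
a0=np.arctan2(.045,-.2);ra=np.hypot(.2,.045)
P=lambda t:np.array([ra*np.cos(a0-t),ra*np.sin(a0-t)])
T=[0,.05,.1,.15,.2,.25,.3,.36,.42,.5,.58,.66,.74,.82,.9,.98,1.06,1.14,1.22,1.3,1.37,1.44,1.5,1.56,1.62]
for a,b in zip(T,T[1:]): d=P(b)-P(a);print(b,(d*1000).round(1),(P(b)*1000).round(0))
"
```

```text
clock: 8.73
tool_pos: [0.5517, -0.0042, 0.0992]
eef_rot: [0.139, 0.99, 0.0, -0.0]
contact_force: [-0.6, 0.5, 0.5]
opening: 0.267
finger_force: 0.0
t 8.73 tcp [ 0.5517 -0.0042  0.0992] shift [ 0.     -0.0015  0.0002] fy,down in tool [-1.e-04  1.e+00  1.e-04] [-0.e+00 -1.e-04  1.e+00] F [-0.6  0.5  0.5] open 0.267 0.0
0.05 [2.5 9.9] [-198.   55.]
0.1 [3.  9.8] [-195.   65.]
0.15 [3.5 9.6] [-191.   74.]
0.2 [4.  9.5] [-187.   84.]
0.25 [4.4 9.2] [-183.   93.]
0.3 [4.9 9. ] [-178.  102.]
0.36 [ 6.4 10.5] [-171.  113.]
0.42 [ 7.1 10.1] [-164.  123.]
0.5 [10.3 12.7] [-154.  135.]
0.58 [11.3 11.9] [-143.  147.]
0.66 [12.2 10.9] [-130.  158.]
0.74 [13.1  9.9] [-117.  168.]
0.82 [13.8  8.8] [-104.  177.]
0.9 [14.5  7.7] [-89. 185.]
0.98 [15.   6.5] [-74. 191.]
1.06 [15.5  5.3] [-59. 196.]
1.14 [15.9  4. ] [-43. 201.]
1.22 [16.2  2.8] [-26. 203.]
1.3 [16.3  1.5] [-10. 205.]
1.37 [14.3  0.2] [  4. 205.]
1.44 [14.3 -0.8] [ 19. 204.]
1.5 [12.2 -1.5] [ 31. 203.]
1.56 [12.1 -2.2] [ 43. 200.]
1.62 [11.9 -2.9] [ 55. 198.]
```

Still closing (23.5 mm), so I'll let it grip before lifting.

```bash
python3 -m inch '-1 0 0 0 0 0 0; -1 0 0 0 0 0 0; -1 0 0 0 0 0 0; -1 0 0 0 0 0 0; -1 0 0 0 0 0 0; -1 0 0 0 0 0 0' 40
```

```text
clock: 9.23
tool_pos: [0.5512, -0.0056, 0.0991]
eef_rot: [0.14, 0.99, -0.001, -0.0]
contact_force: [-1.3, -5.9, -0.2]
opening: 0.187
finger_force: 39.4
```

Gripped at 39 N. Now I'll swing the first part of the arc.

```bash
python3 -m inch '-1 0 .0025 -.0099 0 0 0; -1 0 .003 -.0098 0 0 0; -1 0 .0035 -.0096 0 0 0; -1 0 .004 -.0095 0 0 0; -1 0 .0044 -.0092 0 0 0; -1 0 .0049 -.009 0 0 0; -1 0 .0064 -.0105 0 0 0; -1 0 .0071 -.0101 0 0 0; -1 0 0 0 0 0 0' 40
python3 -c "
from h import *
where((0,.12-.164,.062+.123-.008))"
```

```text
clock: 9.98
tool_pos: [0.5613, 0.0294, 0.1779]
eef_rot: [0.139, 0.99, -0.001, -0.0]
contact_force: [-0.4, -6.3, -3.1]
opening: 0.19
finger_force: 39.8
t 9.98 tcp [0.5613 0.0294 0.1779] shift [-0.     -0.0004  0.0009] fy,down in tool [-2.0e-04  1.0e+00 -2.2e-03] [2.0e-04 2.2e-03 1.0e+00] F [-0.4 -6.3 -3.1] open 0.19 39.75260004401207
```

It's tracking the arc with the force low and the grip holding. I'll carry on to 1.62 rad.

```bash
python3 -m inch '-1 0 .0103 -.0127 0 0 0; -1 0 .0113 -.0119 0 0 0; -1 0 .0122 -.0109 0 0 0; -1 0 .0131 -.0099 0 0 0; -1 0 .0138 -.0088 0 0 0; -1 0 .0145 -.0077 0 0 0; -1 0 .015 -.0065 0 0 0; -1 0 .0155 -.0053 0 0 0; -1 0 .0159 -.004 0 0 0; -1 0 .0162 -.0028 0 0 0; -1 0 .0163 -.0015 0 0 0; -1 0 .0143 -.0002 0 0 0; -1 0 .0143 .0008 0 0 0; -1 0 .0122 .0015 0 0 0; -1 0 .0121 .0022 0 0 0; -1 0 .0119 .0029 0 0 0; -1 0 0 0 0 0 0; -1 0 0 0 0 0 0; -1 0 0 0 0 0 0; -1 0 0 0 0 0 0' 40
python3 -c "
from h import *
where((0,.12+.055,.062+.198-.008))
p,d=snapshot('side');cv2.imwrite('pics/s2.png',cv2.resize(p[90:240,200:330][:,:,::-1],(520,600)))
where((0,.12+.055,.062+.198-.008))"
```

```text
clock: 11.65
tool_pos: [0.6231, 0.2391, 0.2516]
eef_rot: [0.14, 0.99, -0.001, 0.001]
contact_force: [2.4, -5.1, 0.4]
opening: 0.185
finger_force: 39.4
t 11.65 tcp [0.6231 0.2391 0.2516] shift [ 0.0016 -0.0001 -0.0004] fy,down in tool [ 7.0e-04  1.0e+00 -1.2e-03] [0.0026 0.0012 1.    ] F [ 2.4 -5.1  0.4] open 0.185 39.39868122339249
t 11.7 tcp [0.6232 0.239  0.2516] shift [ 0.0016 -0.     -0.0004] fy,down in tool [ 8.0e-04  1.0e+00 -1.2e-03] [0.0027 0.0012 1.    ] F [ 2.5 -5.   0.7] open 0.186 39.400963336229324
```

View pics/s2.png

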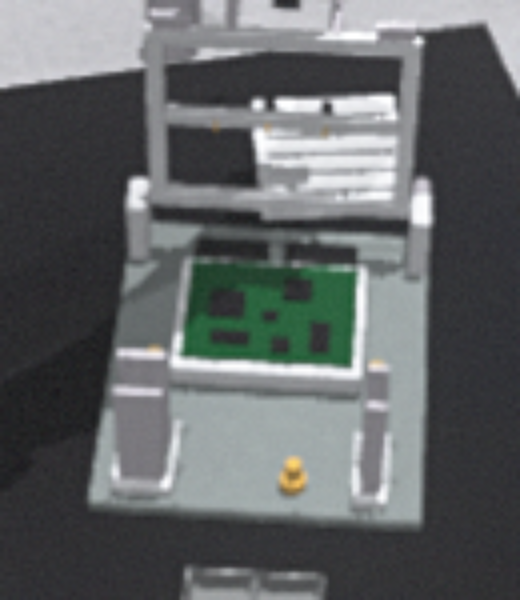

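The gate stands upright (frame spanning (150–420, 35–210)) with the gripper on its handle. Both catches are open, and the standoff at (292,475) and the tray are undisturbed. The arm is at rest at the pose for 1.62 rad, so I'm handing in.

```bash
python3 -c "
from plant import r
print(r.finish_job())"
```

```text
the job is handed in; nothing more can be done
None
```

I squeezed the broad catch open, then the narrow one, and swung the gate up to about 1.62 rad by the tool position. The gripper was still holding the handle at about 39 N when I handed the job in at 11.7 s; no verdict came back.

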